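# Clear the chassis plate and hold a square in its corner

### The arm

A 6-joint arm with a two-finger parallel gripper is mounted at the origin on the work surface. World frame = base frame: x ahead of the robot, y to its left, z up, the work surface at z = 0. Lengths are in m, angles in degrees, forces in N, time in s.
With the tool pointing down it reaches from about 0.375 to 0.9 m from the base axis. Payload 3.1 kg.
Tool frame: the origin (TCP) lies on the centre line of the jaws, within the pads' length; the fingertips stand 25 mm ahead of it and the grasp point (between the pads) lies 6 mm ahead of it; y points along the fingers, x is the direction in which the jaws open and shut, and the axes are right-handed (so a half turn about y gives the same grasp; the last joint's range is limited). The gripper opens to 87 mm and grips with 3 to 60 N. Pads are 19 mm wide; open, the fingers measure 117 mm over their backs; the gripper's body (75 mm by 190 mm) begins 51 mm behind the grasp point.
Start: joints at [64.429, 30.224, 82.088, -0, 67.689, -10.227], TCP at [0.165, 0.603, 0.248] pointing down, gripper open.
Joint ranges: [-176.69, 176.69], [-43.24, 126.21], [12.49, 139.97], [-82, 262], [0, 151.66], [-163.58, 163.58]. Speed limits (degrees/s): [159.86, 159.86, 180, 180, 180, 180].

### API

Orientations are given as a 3x3 rotation matrix whose columns are the frame's x, y, z axes.
In Python, from rig import * gives the robot as it stands.
- The arm moves only by the tool play_rows, never from a script. Its argument "commands" is a list of rows, each a list of 2 entries, a list of its own where there are three numbers: the shift along the world's x, y, z in m, then the turn, a rotation vector about the world's x, y, z in rad. A call has 1 to 10 rows; each row is the pose to reach, as a shift and turn from the pose commanded when the call began; what a row does not reach only later rows make up. A row lasts 1/8 s, in which the tool goes at most 62.5 mm and 10.7 degrees, less where a joint would pass 70% of its speed; a pose out of reach is approached as far as the arm can. A call with a gripper value outside its range is refused whole. "gripper" is the finger opening in m, from 0 to 0.087, set as the call begins (left out, the last holds). The fingers move at their own pace and stop on an object; the grip force is fixed at half the most. Time passes only in rows, so rows that repeat a pose let the fingers close. It gives the time, the measured TCP pose, the force and the opening at its end, in the units of the state.
- read_state(): the state, without advancing time (a new reading comes with each control period).
- capture(name): name is "side" or "top" or "wrist"; returns a dict with "frame" (384x512x3 uint8, red, green, blue), "depth" (384x512 float32, m along the optical axis (not along the pixel's ray), 0 where there is no reading), "mtx" (3x3 intrinsics, pixels), "cam_to_world" (4x4, takes a point from camera to world coordinates); the wrist camera has in their place "hand_eye" (4x4, takes a point from camera to tool coordinates, whose origin is the TCP and whose axes are the tool frame's). Camera axes: x right, y down, z forward; pixel columns grow to the right and rows downward; lengths in m; the calibration is good to about 2 mm. A picture is of the moment at which its call begins: read the wrist's pose just before it.
- hand_in(): hands the job in, once; it reports no verdict.
The state is a dict: "time_s": time; "joint_positions": joint angles; "qvel": joint speeds; "tau": joint torques, N m; "position": TCP position; "tcp_rot": TCP orientation; "force": force on the tool from outside, world axes, zero at the start; "moment": the same for the moment, N m; "opening": opening from 0.0 (shut) to 1.0 (fully open).
Only numpy, scipy, OpenCV 4.12 (cv2) and the standard library are available. Lean on these libraries where they do the work, as an engineer would, in place of code of your own. Each camera call takes 0.05 s, during which the arm holds its last target. There are 200 camera calls.

### The job

With the scraper block, not your fingers, wipe all four aluminium offcuts off the plywood chassis plate, leaving the square alone meanwhile, and stand the scraper back on the table, clear of the plate. Then pick up the square and press it into the corner, in line with the plate: its base flat on the plate and its blade end against the middle of the upright. Finish while holding it there, still gripped and pressed against both, and leave the wheel, bin and battery where they are.

Things in the scene. Friction and masses are not known exactly. Their poses are not given: they have to be found in the camera images.
- corner (a point): Inside corner of a part-built robot chassis: a plywood base plate with an aluminium upright on it, both fixed to the table. The point lies on the plate's top face (12 mm above the table), at the foot of the upright's flat face, on the plate's centre line. +x runs into the upright, z up, y across the plate. Plate top spans x -200 to +30 mm, y -50 to +50 mm. Upright: 25 mm thick (x 0 to 25), y -30 to +30 mm, 105 mm tall.
- plate: The plywood plate, 230 x 100 x 12 mm, fixed; origin on its underside, 12 mm below the corner point; same axes. Friction of the square on it is about 0.5 to 0.75.
- post: The aluminium upright, 25 x 60 x 105 mm, fixed; origin at the foot of its flat face, same place and axes as the corner point.
- scraper_grip (a point): Scraper block, 150 g, stands on its foot on the table beside the plate: black plastic foot 100 x 30 x 25 mm, on it a wooden handle ridge 80 x 24 mm, 42 mm tall (67 mm in all). Point at the centre of the ridge, 46 mm above the foot's underside; x along its 100 mm length, y across the 24 mm to grip, z up.
- scraper: The scraper block; origin at the centre of its underside, same axes as its grip point.
- square_grip (a point): Steel try square, about 400 g (varies), standing on its broad base on the table, across the plate from the scraper. Base 130 (x) x 24 (y, grip here) x 36 mm tall; at its +x end, flush, a blade 22 x 8 mm rises to 90 mm. Point: in the base, 75 mm behind that end face, 18 mm above the underside; z up. Seated, it is 75 mm from the upright and 18 mm above the plate.
- square: The square; origin on its underside at the middle of the +x end's lower edge (the heel), same axes as its grip point.
- chip0_mid (a point): Sawn-off end of aluminium bar, bare metal, 22 x 14 x 14 mm, 12 g, loose; starts somewhere on the middle of the plate, between 36 and 114 mm from the upright's face and within 35 mm of the plate's centre line, lying flat at any yaw. Point at its centre; x along its 22 mm.
- chip1_mid (a point): Sawn-off end of aluminium bar, bare metal, 22 x 14 x 14 mm, 12 g, loose; starts somewhere on the middle of the plate, between 36 and 114 mm from the upright's face and within 35 mm of the plate's centre line, lying flat at any yaw. Point at its centre; x along its 22 mm.
- chip2_mid (a point): Sawn-off end of aluminium bar, bare metal, 22 x 14 x 14 mm, 12 g, loose; starts somewhere on the middle of the plate, between 36 and 114 mm from the upright's face and within 35 mm of the plate's centre line, lying flat at any yaw. Point at its centre; x along its 22 mm.
- chip3_mid (a point): Sawn-off end of aluminium bar, bare metal, 22 x 14 x 14 mm, 12 g, loose; starts somewhere on the middle of the plate, between 36 and 114 mm from the upright's face and within 35 mm of the plate's centre line, lying flat at any yaw. Point at its centre; x along its 22 mm.
- wheel: Bystander, beyond the upright from the robot: rubber-tyred wheel lying flat, 70 mm across, 26 mm tall; origin under its centre.
- bin: Bystander, beyond the upright from the robot: open clear plastic bin 90 x 120 x 50 mm; origin under its centre.
- battery: Bystander, beyond the upright from the robot: black battery pack 70 x 35 x 26 mm; origin under its centre.
- chip0: The same offcut; origin at the centre of its underside as built.
- chip1: The same offcut; origin at the centre of its underside as built.
- chip2: The same offcut; origin at the centre of its underside as built.
- chip3: The same offcut; origin at the centre of its underside as built.
Not all that is in view belongs to the job. What is shaped like the plate but blue is not meant.

How it is judged (in metres and radians):
On the way, in this order (a step that is already met when the one before it is completed fails the run):
1. the scraper is held and lifted off the table (contact force between the fingers and scraper above 1 N and height (world z) of scraper above 0.008 m), for 0.1 s.
2. all four offcuts are off the plate, wiped with the scraper still in the fingers and the square not yet moved ((y of chip0_mid in the frame of corner above 0.052 m or y of chip0_mid in the frame of corner below -0.052 m or x of chip0_mid in the frame of corner below -0.202 m or x of chip0_mid in the frame of corner above 0.032 m) and (y of chip1_mid in the frame of corner above 0.052 m or y of chip1_mid in the frame of corner below -0.052 m or x of chip1_mid in the frame of corner below -0.202 m or x of chip1_mid in the frame of corner above 0.032 m) and (y of chip2_mid in the frame of corner above 0.052 m or y of chip2_mid in the frame of corner below -0.052 m or x of chip2_mid in the frame of corner below -0.202 m or x of chip2_mid in the frame of corner above 0.032 m) and (y of chip3_mid in the frame of corner above 0.052 m or y of chip3_mid in the frame of corner below -0.052 m or x of chip3_mid in the frame of corner below -0.202 m or x of chip3_mid in the frame of corner above 0.032 m) and contact force between the fingers and scraper above 1 N and distance of square_grip from where it was at the start of the episode below 0.03 m), for 0.1 s.
3. the scraper is let go, down on the table clear of the plate (contact force between the fingers and scraper below 0.1 N and height (world z) of scraper_grip below 0.052 m and contact force between scraper and plate below 0.1 N and linear speed of scraper below 0.03 m/s), for 0.2 s.
4. the square is held and lifted (contact force between the fingers and square above 2 N and height (world z) of square above 0.016 m), for 0.1 s.
At the end, for the whole second after the job is handed in: Fingers grip the square (over 2 N); it presses plate and upright with over 0.7 N each, within 4 mm of both, 18 mm of the middle, tilt under 0.03 and turn under 0.06 rad, still. All offcuts lie with centres 2 mm or more beyond the plate; the scraper stands or lies on the table, off the plate ((y of chip0_mid in the frame of corner above 0.052 m or y of chip0_mid in the frame of corner below -0.052 m or x of chip0_mid in the frame of corner below -0.202 m or x of chip0_mid in the frame of corner above 0.032 m) and (y of chip1_mid in the frame of corner above 0.052 m or y of chip1_mid in the frame of corner below -0.052 m or x of chip1_mid in the frame of corner below -0.202 m or x of chip1_mid in the frame of corner above 0.032 m) and (y of chip2_mid in the frame of corner above 0.052 m or y of chip2_mid in the frame of corner below -0.052 m or x of chip2_mid in the frame of corner below -0.202 m or x of chip2_mid in the frame of corner above 0.032 m) and (y of chip3_mid in the frame of corner above 0.052 m or y of chip3_mid in the frame of corner below -0.052 m or x of chip3_mid in the frame of corner below -0.202 m or x of chip3_mid in the frame of corner above 0.032 m) and contact force between scraper and plate below 0.1 N and height (world z) of scraper_grip below 0.052 m and contact force between the fingers and square above 2 N and contact force between square and plate above 0.7 N and contact force between square and post above 0.7 N and x of square_grip in the frame of corner between -0.079 and -0.071 m and y of square_grip in the frame of corner between -0.018 and 0.018 m and z of square_grip in the frame of corner between 0.014 and 0.0215 m and angle between square's own z axis and vertical below 0.03 rad and angle between the x axis of square and the x axis of corner, either way round below 0.06 rad and linear speed of square below 0.01 m/s); the arm keeps its last pose, push and grip.
It fails at once if an offcut is pushed with the fingers (contact force between the fingers and chip0 above 0.5 N or contact force between the fingers and chip1 above 0.5 N or contact force between the fingers and chip2 above 0.5 N or contact force between the fingers and chip3 above 0.5 N).
It fails at once if the wheel is disturbed (distance of wheel from where it was at the start of the episode above 0.03 m).
It fails at once if the bin is disturbed (distance of bin from where it was at the start of the episode above 0.03 m).
It fails at once if the battery is disturbed (distance of battery from where it was at the start of the episode above 0.03 m).
It also fails if it takes over 72 s, if anything falls off the work surface, if the arm or the gripper's body presses on something with over 40 N, if the wrist force passes 120 N, or if a joint passes its speed limit or range.

## Working session

There is one attempt and no reset: what is moved stays moved. The work goes in short steps, Python scripts to look and compute and a tool call to move; the robot and the scene stay as the last step left them, time stands still between calls to the robot, and variables do not carry over. Pictures are saved under pics/ and viewed, about 8 in all and at most 12, crops included, and the job is handed in when it is done.

Besides the shell and the picture viewer there is one more tool, called after ">>>" in YAML: its name, and indented under it one key for each argument. play_rows: Moves the arm, as the interface text tells. Its arguments: {"type":"object","properties":{"commands":{"type":"array"},"gripper":{"type":"number"}},"required":["commands"]}

```bash
mkdir -p pics && ls && python3 - <<'E'
from rig import *
import cv2,numpy as np,pickle
s=read_state();print(s)
d={n:capture(n) for n in("top","side")}
pickle.dump(d,open('d0.pkl','wb'))
for n in d:
    print(n,d[n]['mtx'],d[n]['cam_to_world'],(d[n]['depth']==0).mean())
t=cv2.resize(d['top']['frame'],(800,600),interpolation=cv2.INTER_CUBIC)
cv2.imwrite('pics/top0.png',t[:,:,::-1]);cv2.imwrite('pics/side0.png',d['side']['frame'][:,:,::-1])
E
```

```text
pics
{'time_s': 0.0, 'joint_positions': array([ 6.44277413e+01,  3.02778665e+01,  8.21547303e+01, -1.35356031e-03,
        6.76871065e+01, -1.02265634e+01]), 'qvel': array([-0.02224593, -0.05769215, -0.06419169,  0.03271938,  0.11401285,
       -0.06677831]), 'tau': array([-1.24405702e-03, -4.40055907e+01, -1.76587254e+01,  6.31486997e-02,
        5.85576030e-02, -1.91385629e-04]), 'position': array([0.16508397, 0.60212452, 0.24659254]), 'tcp_rot': array([[ 2.64632652e-01, -8.82093927e-04, -9.64348890e-01],
       [ 9.64347093e-01, -1.89399386e-03,  2.64633892e-01],
       [-2.05990283e-03, -9.99997817e-01,  3.49432095e-04]]), 'force': array([ 0.29020323,  0.10109883, -0.14298557]), 'moment': array([0.03615793, 0.04476648, 0.02734433]), 'opening': 1.002086056664993}
top [[372.05579269   0.         253.09558425]
 [  0.         372.05579269 189.61950961]
 [  0.           0.           1.        ]] [[-0.01266739 -0.9940029   0.10861752  0.48675511]
 [-0.99980262  0.01092824 -0.01659202  0.00150927]
 [ 0.01530552 -0.10880626 -0.99394514  1.01665606]
 [ 0.          0.          0.          1.        ]] 0.004018147786458333
side [[384.78237052   0.         254.23854507]
 [  0.         384.78237052 190.76237084]
 [  0.           0.           1.        ]] [[ 0.70364251 -0.54810109  0.45218626  0.22096674]
 [-0.71046667 -0.53271594  0.45983785 -0.3806664 ]
 [-0.0111508  -0.64482472 -0.76424913  0.69346524]
 [ 0.          0.          0.          1.        ]] 0.0040435791015625
```

View pics/top0.png

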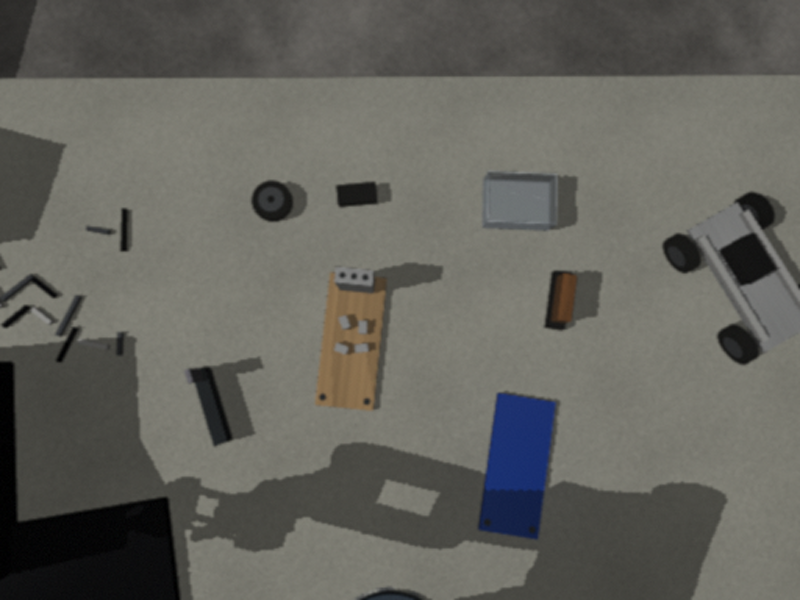

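View pics/side0.png

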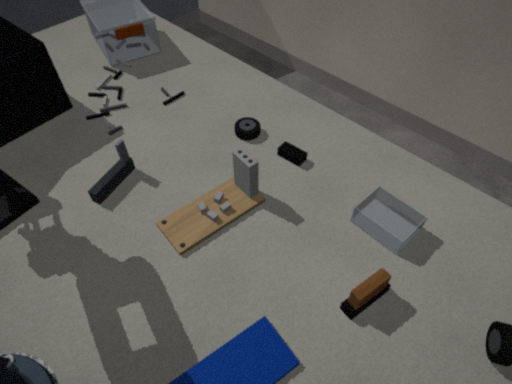

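Top view (800x600 px): wood plate at (350,340), upright at (354,276), four offcuts around (355,335), scraper (brown/black) at (562,300), square at (212,405) with its blade at (200,373). The blue plate at (518,465) is the decoy. Wheel, battery and bin lie beyond the upright.

```bash
cat > h.py <<'E'
import numpy as np,cv2,pickle
def cloud(c,T=None):
    T=c['cam_to_world'] if T is None else T
    K=c['mtx'];d=c['depth'];v,u=np.indices(d.shape)
    P=np.stack([(u-K[0,2])/K[0,0]*d,(v-K[1,2])/K[1,1]*d,d,np.ones_like(d)],-1)@T.T
    P=P[...,:3];P[d==0]=np.nan
    return P
def rays(c,uv,z,T=None):
    T=c['cam_to_world'] if T is None else T
    uv=np.asarray(uv,float).reshape(-1,2);K=c['mtx']
    r=np.c_[(uv[:,0]-K[0,2])/K[0,0],(uv[:,1]-K[1,2])/K[1,1],np.ones(len(uv))]@T[:3,:3].T
    o=T[:3,3];return (o+r*((z-o[2])/r[:,2])[:,None])[:,:2]
def rect(xy):
    (cx,cy),(w,h),a=cv2.minAreaRect(np.float32(xy)*1000)
    if w<h: w,h,a=h,w,a+90
    a=(a+90)%180-90
    return np.round([cx,cy,w,h,a],1)
def world(s,c):
    T=np.eye(4);T[:3,:3]=s['tcp_rot'];T[:3,3]=s['position'];return T@c['hand_eye']
def blobs(m,amin):
    n,l,st,ce=cv2.connectedComponentsWithStats(m.astype(np.uint8),connectivity=4)
    return [l==i for i in range(1,n) if st[i,4]>=amin]
def pix(m):
    v,u=np.nonzero(m);return np.c_[u,v]
E
python3 - <<'E'
from h import *
d=pickle.load(open('d0.pkl','rb'))
box=dict(plate=(300,255,395,420),scr=(530,255,610,345),sq=(170,350,275,455))
for n in d:
    c=d[n];P=cloud(c);Z=P[...,2];hsv=cv2.cvtColor(c['frame'],cv2.COLOR_RGB2HSV)
    print(n,'table z',np.nanmedian(Z))
    reg=lambda x0,x1,y0,y1:(P[...,0]>x0)&(P[...,0]<x1)&(P[...,1]>y0)&(P[...,1]<y1)
    wood=(hsv[...,0]<25)&(hsv[...,1]>90)&reg(.3,.65,0,.25)
    b=max(blobs(wood,50),key=np.sum);print('plate',rect(rays(c,pix(b),.012)), np.nanmedian(Z[b]))
    post=reg(.3,.7,0,.25)&(Z>.09)&(Z<.125);print('post top',rect(P[post][:,:2]),np.nanmedian(Z[post]),rect(rays(c,pix(post),.117)))
    brown=(hsv[...,0]<25)&(hsv[...,1]>90)&reg(.4,.65,-.3,-.1)&(Z>.05);print('ridge',rect(rays(c,pix(brown),.067)),np.nanmedian(Z[brown]))
    foot=reg(.4,.65,-.3,-.1)&(Z>.015);print('scr all',rect(P[foot][:,:2]))
    sq=reg(.25,.55,.2,.4)&(Z>.028)&(Z<.045);print('sqbase',rect(P[sq][:,:2]),rect(rays(c,pix(sq),.036)))
    bl=reg(.25,.55,.2,.4)&(Z>.075);print('blade',rect(P[bl][:,:2]),bl.sum(),np.nanmean(P[bl],0))
    ch=reg(.38,.52,0,.2)&(Z>.02)&(Z<.035)&(hsv[...,1]<90)
    for m in blobs(ch,8): print(' chip',m.sum(),np.round(np.nanmean(P[m],0),3),rays(c,pix(m).mean(0),.026))
E
```

```text
top table z -0.00019322607836191885
plate [521.1  62.3 225.5  97.5  -6.7] 0.011896819730592867
post top [618.4  50.8  59.7  25.3  83.4] 0.11702402466226292 [616.9  50.7  60.6  27.9  83.6]
ridge [ 586.7 -290.1   78.3   20.7   -2.6] 0.06562098811175598
scr all [ 522.1 -277.5  234.2   33.3  -15.5]
sqbase [415.7 295.8 129.6  25.3  18.4] [416.2 294.7 129.7  26.8  18.2]
blade [466.8 312.9  21.7   9.1  15.1] 49 [0.46709088 0.31179039 0.08673288]
 chip 45 [0.508 0.078 0.026] [[0.50824974 0.07807072]]
 chip 45 [0.509 0.044 0.026] [[0.50894789 0.04429828]]
side table z 0.0007254486271212057
plate [516.9  55.1 227.7 101.9  -6.7] 0.012748854624561046
post top [615.7  47.2  61.7  26.7  83.5] 0.11634444936838484 [607.7  38.9  79.5  40.2  83.5]
ridge [ 578.1 -292.7   83.5   15.5    0.8] 0.06743914278950192
scr all [ 512.6 -248.4  228.5   97.6   -5. ]
sqbase [412.9 292.9 132.   28.   18.8] [413.1 289.6 136.8  31.5  17.5]
blade [465.2 309.2  24.5  11.3  15.9] 78 [0.46358529 0.30767839 0.08526409]
 chip 64 [0.505 0.073 0.026] [[0.5049934  0.07346566]]
 chip 73 [0.505 0.039 0.026] [[0.50524247 0.03910588]]
```

```bash
python3 - <<'E'
from h import *
d=pickle.load(open('d0.pkl','rb'))
for n in d:
    c=d[n];P=cloud(c);Z=P[...,2];hsv=cv2.cvtColor(c['frame'],cv2.COLOR_RGB2HSV)
    reg=lambda x0,x1,y0,y1:(P[...,0]>x0)&(P[...,0]<x1)&(P[...,1]>y0)&(P[...,1]<y1)
    m=reg(.45,.68,-.42,-.22)&(Z>.058)&(hsv[...,1]>80);print(n,'ridge top',m.sum(),rect(P[m][:,:2]))
    m=reg(.45,.68,-.42,-.22)&(Z>.015);print('scr all',rect(P[m][:,:2]))
    ch=reg(.42,.6,0,.13)&(Z>.02)&(Z<.034)&(hsv[...,1]<90)
    for m in blobs(ch,8): print(' chip',m.sum(),np.round(np.nanmean(P[m],0),3))
c=d['side'];i=cv2.resize(c['frame'][240:340,310:430],None,fx=5,fy=5,interpolation=cv2.INTER_CUBIC);j=cv2.resize(c['frame'][130:230,80:130],None,fx=5,fy=5,interpolation=cv2.INTER_CUBIC)
E
```

```text
top ridge top 287 [ 586.9 -298.2   78.5   23.9  -10.2]
scr all [ 587.9 -297.   100.5   31.3   -7.3]
 chip 45 [0.553 0.073 0.026]
 chip 44 [0.544 0.042 0.026]
 chip 45 [0.508 0.078 0.026]
 chip 45 [0.509 0.044 0.026]
side ridge top 591 [ 582.9 -302.2   78.    23.8  -10. ]
scr all [ 583.7 -302.5  100.4   29.9  -10.5]
 chip 65 [0.549 0.068 0.026]
 chip 64 [0.505 0.073 0.026]
 chip 70 [0.541 0.037 0.026]
 chip 73 [0.505 0.039 0.026]
```

>>> play_rows:
  commands:
    - [[0.3, -0.3, 0.03], [0, 0, 0]]
    - [[0.3, -0.3, 0.03], [0, 0, 0]]
    - [[0.3, -0.3, 0.03], [0, 0, 0]]
    - [[0.3, -0.3, 0.03], [0, 0, 0]]
    - [[0.3, -0.3, 0.03], [0, 0, 0]]
    - [[0.3, -0.3, 0.03], [0, 0, 0]]
    - [[0.3, -0.3, 0.03], [0, 0, 0]]
    - [[0.42, -0.902, 0.03], [0, 0, 0.093]]
    - [[0.42, -0.902, 0.03], [0, 0, 0.093]]
    - [[0.42, -0.902, 0.03], [0, 0, 0.093]]
  gripper: 0.087

```text
time_s: 1.35
position: [0.502, 0.1169, 0.2772]
tcp_rot: [[0.174, -0.0, -0.985], [0.985, 0.0, 0.174], [-0.0, -1.0, 0.0]]
force: [0.0, -0.6, 0.2]
opening: 1.0
```

```bash
python3 - <<'E'
from rig import *
from h import *
s=read_state();c=capture('wrist');T=world(s,c);P=cloud(c,T);Z=P[...,2];hsv=cv2.cvtColor(c['frame'],cv2.COLOR_RGB2HSV)
print(s['position'],np.round(c['hand_eye'],3))
reg=lambda x0,x1,y0,y1:(P[...,0]>x0)&(P[...,0]<x1)&(P[...,1]>y0)&(P[...,1]<y1)
wood=(hsv[...,0]<25)&(hsv[...,1]>90)&reg(.35,.66,-.02,.2);b=max(blobs(wood,50),key=np.sum);print('plate',rect(rays(c,pix(b),.012,T)))
m=reg(.5,.7,0,.2)&(Z>.1)&(Z<.125);print('post',m.sum(),rect(P[m][:,:2]) if m.any() else '')
cv2.imwrite('pics/w1.png',c['frame'][:,:,::-1])
E
```

```text
[0.50201889 0.11692226 0.27724625] [[ 1.     0.     0.     0.001]
 [-0.    -0.303  0.953 -0.137]
 [ 0.    -0.953 -0.303  0.083]
 [ 0.     0.     0.     1.   ]]
plate [521.1  57.2 227.4  97.4  -6.5]
post 128 [605.6  52.1  59.    3.6  81. ]
```

View pics/w1.png

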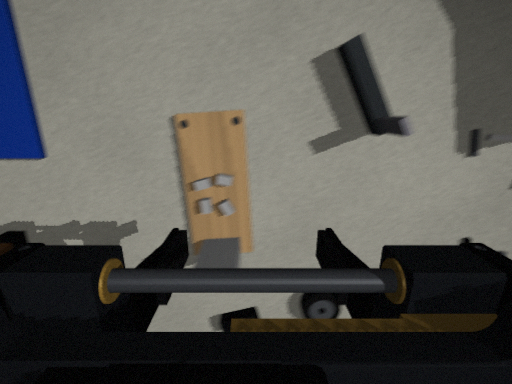

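>>> play_rows:
  commands:
    - [[0.083, -0.417, -0.01], [0, 0, 0]]
    - [[0.083, -0.417, -0.01], [0, 0, 0]]
    - [[0.083, -0.417, -0.01], [0, 0, 0]]
    - [[0.083, -0.417, -0.01], [0, 0, 0]]
    - [[0.083, -0.417, -0.01], [0, 0, 0]]
    - [[0.083, -0.417, -0.01], [0, 0, 0]]
    - [[0.083, -0.417, -0.01], [0, 0, 0]]
    - [[0.083, -0.417, -0.01], [0, 0, 0]]
    - [[0.083, -0.417, -0.01], [0, 0, 0]]
    - [[0.083, -0.417, -0.01], [0, 0, 0]]

```text
time_s: 2.65
position: [0.5848, -0.2963, 0.2674]
tcp_rot: [[0.172, -0.001, -0.985], [0.985, 0.001, 0.172], [0.001, -1.0, 0.001]]
force: [-0.2, 0.0, -0.3]
opening: 1.001
```

```bash
cat > wscr.py <<'E'
from rig import *
from h import *
s=read_state();c=capture('wrist');T=world(s,c);P=cloud(c,T);Z=P[...,2];hsv=cv2.cvtColor(c['frame'],cv2.COLOR_RGB2HSV)
print(s['time_s'],s['position'],np.degrees(np.arctan2(s['tcp_rot'][1,0],s['tcp_rot'][0,0])))
reg=lambda x0,x1,y0,y1:(P[...,0]>x0)&(P[...,0]<x1)&(P[...,1]>y0)&(P[...,1]<y1)
m=reg(.45,.68,-.42,-.22)&(Z>.058)&(Z<.08)&(hsv[...,1]>80);print('ridge top',m.sum(),rect(P[m][:,:2]),np.nanmedian(Z[m]))
m=reg(.45,.68,-.42,-.22)&(Z>.015);print('scr all',rect(P[m][:,:2]))
cv2.imwrite('pics/w2.png',c['frame'][:,:,::-1])
E
python3 wscr.py
```

```text
2.65 [ 0.58477467 -0.29633381  0.26741787] 80.07547841904362
ridge top 1069 [ 585.8 -299.7   78.9   23.2  -10.6] 0.06717184263664183
scr all [ 556.8 -297.8  135.4  114.3   40.4]
```

>>> play_rows:
  commands:
    - [[0, 0, -0.05], [0, 0, 0]]
    - [[0, 0, -0.1], [0, 0, 0]]
    - [[0, 0, -0.13], [0, 0, 0]]
    - [[0, 0, -0.13], [0, 0, 0]]

```text
time_s: 3.2
position: [0.5835, -0.2958, 0.1352]
tcp_rot: [[0.172, -0.005, -0.985], [0.985, 0.004, 0.172], [0.003, -1.0, 0.006]]
force: [0.9, 0.7, -0.2]
opening: 0.997
```

>>> play_rows:
  commands:
    - [[0.002, -0.004, -0.03], [0, 0, 0]]
    - [[0.002, -0.004, -0.06], [0, 0, 0]]
    - [[0.002, -0.004, -0.081], [0, 0, 0]]
    - [[0.002, -0.004, -0.081], [0, 0, 0]]
    - [[0.002, -0.004, -0.081], [0, 0, 0]]

```text
time_s: 3.82
position: [0.5879, -0.3026, 0.0579]
tcp_rot: [[0.174, 0.002, -0.985], [0.985, -0.002, 0.174], [-0.001, -1.0, -0.002]]
force: [-0.2, -0.7, 1.0]
opening: 0.999
```

>>> play_rows:
  commands:
    - [[0, 0, 0], [0, 0, 0]]
    - [[0, 0, 0], [0, 0, 0]]
    - [[0, 0, 0], [0, 0, 0]]
    - [[0, 0, 0], [0, 0, 0]]
    - [[0, 0, 0], [0, 0, 0]]
    - [[0, 0, 0], [0, 0, 0]]
    - [[0, 0, 0], [0, 0, 0]]
    - [[0, 0, 0], [0, 0, 0]]
  gripper: 0.0

```text
time_s: 4.82
position: [0.5869, -0.302, 0.0564]
tcp_rot: [[0.174, -0.0, -0.985], [0.985, 0.0, 0.174], [0.0, -1.0, 0.0]]
force: [-0.2, 0.9, 0.4]
opening: 0.273
```

>>> play_rows:
  commands:
    - [[0, 0, 0.03], [0, 0, 0]]
    - [[0, 0, 0.06], [0, 0, 0]]
    - [[0, 0, 0.06], [0, 0, 0]]
    - [[-0.012, 0.05, 0.06], [0, 0, 0.059]]
    - [[-0.024, 0.1, 0.06], [0, 0, 0.059]]
    - [[-0.036, 0.15, 0.06], [0, 0, 0.059]]
    - [[-0.048, 0.2, 0.06], [0, 0, 0.059]]
    - [[-0.06, 0.245, 0.06], [0, 0, 0.059]]
    - [[-0.068, 0.278, 0.06], [0, 0, 0.059]]
    - [[-0.069, 0.282, 0.06], [0, 0, 0.059]]

```text
time_s: 6.08
position: [0.5157, -0.0177, 0.1153]
tcp_rot: [[0.112, -0.004, -0.994], [0.994, 0.001, 0.112], [0.001, -1.0, 0.004]]
force: [0.5, -0.0, -1.4]
opening: 0.267
```

>>> play_rows:
  commands:
    - [[0, 0, 0], [0, 0, 0]]
    - [[0, 0, 0], [0, 0, 0]]

```text
time_s: 6.32
position: [0.5187, -0.0213, 0.1162]
tcp_rot: [[0.117, 0.001, -0.993], [0.993, -0.0, 0.117], [-0.0, -1.0, -0.001]]
force: [-0.1, 0.6, -1.7]
opening: 0.27
```

```bash
cat > look.py <<'E'
from rig import *
from h import *
import sys
s=read_state();print(s['time_s'],np.round(s['position'],4),s['opening'],np.degrees(np.arctan2(s['tcp_rot'][1,0],s['tcp_rot'][0,0])),s['force'])
c0=np.array([.605,.0505]);a=np.radians(-6.6);R=np.array([[np.cos(a),-np.sin(a)],[np.sin(a),np.cos(a)]])
print('tcp local',np.round((s['position'][:2]-c0)@R*1000,1))
for n in sys.argv[2:]:
    c=capture(n);T=world(s,c) if n=='wrist' else c['cam_to_world'];P=cloud(c,T);Z=P[...,2];hsv=cv2.cvtColor(c['frame'],cv2.COLOR_RGB2HSV)
    ch=(P[...,0]>.4)&(P[...,0]<.62)&(P[...,1]>-.1)&(P[...,1]<.22)&(Z>.006)&(Z<.036)&(hsv[...,1]<80)&(hsv[...,2]>90)
    print(n)
    for m in blobs(ch,8): print(' chip?',m.sum(),'local',np.round((np.nanmean(P[m],0)[:2]-c0)@R*1000,1),'z',round(float(np.nanmedian(Z[m])),3),'px',pix(m).mean(0).round())
    cv2.imwrite(f'pics/{sys.argv[1]}_{n}.png',c['frame'][:,:,::-1])
E
python3 look.py a side wrist
```

```text
6.325 [ 0.5187 -0.0213  0.1162] 0.27015245370056545 83.29773697745493 [-0.10378912  0.57847498 -1.69766998]
tcp local [-77.5 -81.3]
side
 chip? 57 local [-59.  15.] z 0.026 px [217. 196.]
 chip? 81 local [-102.    15.7] z 0.026 px [201. 205.]
 chip? 66 local [-98.6 -15.1] z 0.026 px [210. 213.]
wrist
 chip? 9 local [-199.5  -44.2] z 0.012 px [296.  63.]
 chip? 442 local [-100.8   16.4] z 0.026 px [361. 184.]
 chip? 406 local [-95.8 -17.7] z 0.026 px [323. 189.]
 chip? 8 local [-71.3 -16.5] z 0.013 px [318. 210.]
 chip? 364 local [-60.4 -16. ] z 0.026 px [321. 226.]
 chip? 346 local [-55.3  16.1] z 0.026 px [355. 231.]
```

>>> play_rows:
  commands:
    - [[0, 0, -0.025], [0, 0, 0]]
    - [[0, 0, -0.045], [0, 0, 0]]
    - [[0, 0, -0.045], [0, 0, 0]]
    - [[0, 0, -0.045], [0, 0, 0]]
    - [[0.001, 0.01, -0.045], [0, 0, 0]]
    - [[0.0023, 0.02, -0.045], [0, 0, 0]]
    - [[0.0035, 0.03, -0.045], [0, 0, 0]]
    - [[0.0046, 0.04, -0.045], [0, 0, 0]]
    - [[0.0058, 0.05, -0.045], [0, 0, 0]]
    - [[0.007, 0.06, -0.045], [0, 0, 0]]

```text
time_s: 7.68
position: [0.5251, 0.0406, 0.0716]
tcp_rot: [[0.115, 0.0, -0.993], [0.993, -0.0, 0.115], [-0.0, -1.0, -0.0]]
force: [-0.0, -0.4, -1.0]
opening: 0.275
```

>>> play_rows:
  commands:
    - [[0.001, 0.008, 0], [0, 0, 0]]
    - [[0.0019, 0.016, 0], [0, 0, 0]]
    - [[0.0028, 0.024, 0], [0, 0, 0]]
    - [[0.0037, 0.032, 0], [0, 0, 0]]
    - [[0.0046, 0.04, 0], [0, 0, 0]]
    - [[0.0056, 0.048, 0], [0, 0, 0]]
    - [[0.0065, 0.056, 0], [0, 0, 0]]
    - [[0.0074, 0.064, 0], [0, 0, 0]]
    - [[0.0083, 0.072, 0], [0, 0, 0]]
    - [[0.0083, 0.072, 0], [0, 0, 0]]

```text
time_s: 8.93
position: [0.5333, 0.1125, 0.0716]
tcp_rot: [[0.115, 0.0, -0.993], [0.993, 0.0, 0.115], [0.0, -1.0, -0.0]]
force: [-0.1, -0.8, -1.1]
opening: 0.273
```

```bash
python3 look.py b side wrist
```

```text
8.925 [0.5333 0.1125 0.0716] 0.27264965198429436 83.42356375894134 [-0.06868876 -0.75794542 -1.14032964]
tcp local [-78.3  53.4]
side
 chip? 11 local [ 0.5 29.2] z 0.015 px [234. 181.]
wrist
 chip? 541 local [-94.1  89.2] z 0.014 px [297. 204.]
 chip? 130 local [-62.2  86.6] z 0.015 px [292. 242.]
 chip? 22 local [ 2.5 31.4] z 0.019 px [226. 312.]
```

>>> play_rows:
  commands:
    - [[0, 0, 0.03], [0, 0, 0]]
    - [[0, 0, 0.065], [0, 0, 0]]
    - [[-0.003, -0.04, 0.065], [0, 0, 0]]
    - [[-0.007, -0.09, 0.065], [0, 0, 0]]
    - [[-0.01, -0.13, 0.065], [0, 0, 0]]
    - [[-0.01, -0.14, 0.065], [0, 0, 0]]
    - [[-0.01, -0.14, 0.065], [0, 0, 0]]

```text
time_s: 9.9
position: [0.5232, -0.0286, 0.1365]
tcp_rot: [[0.118, -0.0, -0.993], [0.993, 0.0, 0.118], [0.0, -1.0, 0.0]]
force: [0.1, 0.7, -1.4]
opening: 0.272
```

```bash
python3 look.py c top side wrist && python3 -c "
import cv2
i=cv2.imread('pics/c_wrist.png');j=cv2.imread('pics/c_side.png')[120:260,100:300];j=cv2.resize(j,None,fx=2.2,fy=2.2)
cv2.imwrite('pics/c_w2.png',i[60:340])"
```

```text
9.9 [ 0.5232 -0.0286  0.1365] 0.27175151447873463 83.2496426125844 [ 0.11259185  0.69659051 -1.41392995]
tcp local [-72.1 -88. ]
top
 chip? 91 local [-51.5  81.2] z 0.014 px [197. 202.]
 chip? 44 local [-92.3  89.7] z 0.014 px [192. 217.]
 chip? 46 local [-111.7   60.8] z 0.014 px [202. 226.]
side
 chip? 106 local [-54.5  77.7] z 0.015 px [204. 182.]
 chip? 53 local [-95.6  86. ] z 0.015 px [187. 188.]
 chip? 72 local [-113.6   55.8] z 0.014 px [187. 200.]
wrist
 chip? 8 local [-199.1  -39.3] z 0.011 px [306.  61.]
 chip? 8 local [-199.1  -31.3] z 0.011 px [314.  61.]
 chip? 336 local [-111.5   59.1] z 0.014 px [401. 159.]
 chip? 338 local [-92.9  88.2] z 0.014 px [427. 178.]
 chip? 567 local [-52.5  79.6] z 0.014 px [412. 216.]
```

View pics/c_wrist.png

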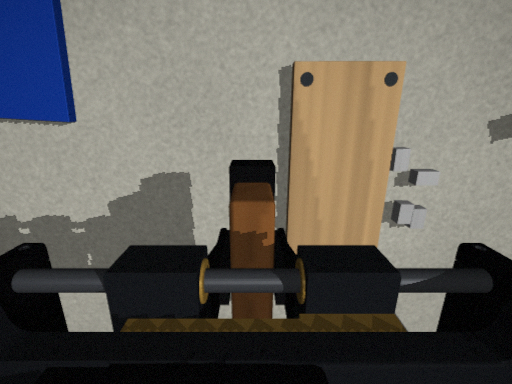

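All four offcuts lie on the table right of the plate (px (401,159), (427,178), and a touching pair around (410,214)), and the plate is bare. Now I'll put the scraper down.

>>> play_rows:
  commands:
    - [[0.014, -0.05, 0], [0, 0, 0]]
    - [[0.028, -0.1, 0], [0, 0, 0]]
    - [[0.042, -0.15, 0], [0, 0, 0]]
    - [[0.056, -0.2, 0], [0, 0, 0]]
    - [[0.062, -0.22, -0.02], [0, 0, 0]]
    - [[0.062, -0.22, -0.05], [0, 0, 0]]
    - [[0.062, -0.22, -0.07], [0, 0, 0]]
    - [[0.062, -0.22, -0.077], [0, 0, 0]]
    - [[0.062, -0.22, -0.0795], [0, 0, 0]]
    - [[0.062, -0.22, -0.0795], [0, 0, 0]]

```text
time_s: 11.3
position: [0.5859, -0.2481, 0.0578]
tcp_rot: [[0.115, 0.001, -0.993], [0.993, -0.001, 0.115], [-0.001, -1.0, -0.001]]
force: [1.0, -0.4, -1.4]
opening: 0.268
```

>>> play_rows:
  commands:
    - [[0, 0, 0], [0, 0, 0]]
    - [[0, 0, 0], [0, 0, 0]]

```text
time_s: 11.55
position: [0.5856, -0.2484, 0.0578]
tcp_rot: [[0.116, 0.001, -0.993], [0.993, -0.001, 0.116], [-0.001, -1.0, -0.001]]
force: [0.9, -0.0, -0.6]
opening: 0.275
```

>>> play_rows:
  commands:
    - [[0, 0, -0.001], [0, 0, 0]]
    - [[0, 0, -0.001], [0, 0, 0]]

```text
time_s: 11.8
position: [0.5855, -0.2484, 0.0564]
tcp_rot: [[0.116, 0.001, -0.993], [0.993, -0.0, 0.116], [-0.0, -1.0, -0.001]]
force: [0.3, -0.3, 1.0]
opening: 0.27
```

>>> play_rows:
  commands:
    - [[0, 0, 0], [0, 0, 0]]
    - [[0, 0, 0], [0, 0, 0]]
    - [[0, 0, 0], [0, 0, 0]]
    - [[0, 0, 0], [0, 0, 0]]
    - [[0, 0, 0], [0, 0, 0]]
    - [[0, 0, 0], [0, 0, 0]]
    - [[0, 0, 0], [0, 0, 0]]
    - [[0, 0, 0], [0, 0, 0]]
  gripper: 0.08

```text
time_s: 12.8
position: [0.5853, -0.2482, 0.0561]
tcp_rot: [[0.116, 0.0, -0.993], [0.993, -0.0, 0.116], [-0.0, -1.0, -0.0]]
force: [-0.1, 0.4, 1.4]
opening: 0.914
```

>>> play_rows:
  commands:
    - [[0, 0, 0.04], [0, 0, 0]]
    - [[0, 0, 0.09], [0, 0, 0]]
    - [[0, 0, 0.15], [0, 0, 0]]
    - [[0, 0, 0.21], [0, 0, 0]]
    - [[0, 0, 0.23], [0, 0, 0]]
    - [[0, 0, 0.23], [0, 0, 0]]

```text
time_s: 13.55
position: [0.5861, -0.2486, 0.2884]
tcp_rot: [[0.115, 0.004, -0.993], [0.993, -0.003, 0.115], [-0.002, -1.0, -0.005]]
force: [0.4, 0.4, -0.1]
opening: 0.921
```

```bash
python3 - <<'E'
from rig import *
from h import *
s=read_state();print(s['time_s'],s['position'],s['force'],s['opening'])
for n in('side','wrist'):
    c=capture(n);T=world(s,c) if n=='wrist' else c['cam_to_world'];P=cloud(c,T);Z=P[...,2];hsv=cv2.cvtColor(c['frame'],cv2.COLOR_RGB2HSV)
    m=(P[...,0]>.45)&(P[...,0]<.68)&(P[...,1]>-.38)&(P[...,1]<-.14)&(Z>.058)&(Z<.08)&(hsv[...,1]>80);print(n,rect(P[m][:,:2]),np.nanmedian(Z[m]))
E
```

```text
13.55 [ 0.58609993 -0.24864053  0.28840582] [ 0.36235318  0.40081334 -0.13171622] 0.9210466114408071
side [ 581.8 -250.6   78.4   23.8   -6.7] 0.06741195310908449
wrist [ 585.4 -248.8   77.9   23.6   -7. ] 0.06931911683368519
```

>>> play_rows:
  commands:
    - [[-0.02, 0.06, 0], [0, 0, 0.05]]
    - [[-0.04, 0.12, 0], [0, 0, 0.1]]
    - [[-0.06, 0.18, 0], [0, 0, 0.15]]
    - [[-0.08, 0.24, 0], [0, 0, 0.2]]
    - [[-0.1, 0.3, 0], [0, 0, 0.25]]
    - [[-0.12, 0.36, 0], [0, 0, 0.3]]
    - [[-0.14, 0.42, 0], [0, 0, 0.35]]
    - [[-0.16, 0.48, 0], [0, 0, 0.4]]
    - [[-0.181, 0.54, 0], [0, 0, 0.436]]
    - [[-0.181, 0.54, 0], [0, 0, 0.436]]
  gripper: 0.087

```text
time_s: 14.9
position: [0.4014, 0.2945, 0.284]
tcp_rot: [[-0.321, -0.004, -0.947], [0.947, -0.001, -0.321], [0.0, -1.0, 0.005]]
force: [-0.4, -0.2, 0.5]
opening: 1.003
```

>>> play_rows:
  commands:
    - [[0, 0, -0.04], [0, 0, 0]]
    - [[0, 0, -0.05], [0, 0, 0]]
    - [[0, 0, -0.05], [0, 0, 0]]

```text
time_s: 15.28
position: [0.4041, 0.2907, 0.2349]
tcp_rot: [[-0.313, -0.003, -0.95], [0.95, -0.002, -0.313], [-0.001, -1.0, 0.003]]
force: [0.6, -1.0, -1.0]
opening: 0.998
```

```bash
python3 - <<'E'
from rig import *
from h import *
s=read_state();print(s['time_s'],s['position'],np.degrees(np.arctan2(s['tcp_rot'][1,0],s['tcp_rot'][0,0])),s['opening'])
c0=np.array([.605,.0505]);a=np.radians(-6.6);R=np.array([[np.cos(a),-np.sin(a)],[np.sin(a),np.cos(a)]])
c=capture('wrist');T=world(s,c);P=cloud(c,T);Z=P[...,2];hsv=cv2.cvtColor(c['frame'],cv2.COLOR_RGB2HSV)
reg=lambda x0,x1,y0,y1:(P[...,0]>x0)&(P[...,0]<x1)&(P[...,1]>y0)&(P[...,1]<y1)
m=reg(.25,.55,.2,.4)&(Z>.028)&(Z<.045);print('base',m.sum(),rect(P[m][:,:2]),rect(rays(c,pix(m),.036,T)),np.nanmedian(Z[m]))
m=reg(.25,.55,.2,.4)&(Z>.078)&(Z<.1);print('blade',m.sum(),rect(P[m][:,:2]))
cv2.imwrite('pics/sq.png',c['frame'][:,:,::-1])
E
```

```text
15.275 [0.40405664 0.29067879 0.23493003] 108.26059966987039 0.9983979424241647
base 1683 [415.  295.9 129.7  23.5  18. ] [414.8 295.8 129.   23.5  18. ] 0.03629765487562214
blade 134 [465.6 312.8  22.4   7.1  18.4]
```

View pics/sq.png

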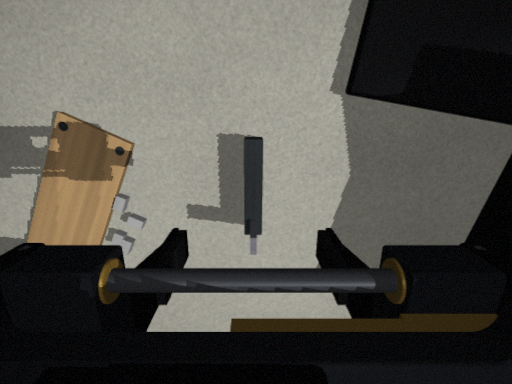

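>>> play_rows:
  commands:
    - [[0.0015, 0.002, -0.05], [0, 0, 0]]
    - [[0.0015, 0.002, -0.1], [0, 0, 0]]
    - [[0.0015, 0.002, -0.14], [0, 0, 0]]
    - [[0.0015, 0.002, -0.17], [0, 0, 0]]
    - [[0.0015, 0.002, -0.195], [0, 0, 0]]
    - [[0.0015, 0.002, -0.204], [0, 0, 0]]
    - [[0.0015, 0.002, -0.205], [0, 0, 0]]
    - [[0.0015, 0.002, -0.205], [0, 0, 0]]

```text
time_s: 16.32
position: [0.4067, 0.2941, 0.0321]
tcp_rot: [[-0.315, 0.002, -0.949], [0.949, 0.001, -0.315], [0.0, -1.0, -0.002]]
force: [-0.0, 0.1, 1.2]
opening: 1.0
```

>>> play_rows:
  commands:
    - [[0, 0, 0], [0, 0, 0]]
    - [[0, 0, 0], [0, 0, 0]]
    - [[0, 0, 0], [0, 0, 0]]
    - [[0, 0, 0], [0, 0, 0]]
    - [[0, 0, 0], [0, 0, 0]]
    - [[0, 0, 0], [0, 0, 0]]
    - [[0, 0, 0], [0, 0, 0]]
    - [[0, 0, 0], [0, 0, 0]]
  gripper: 0.0

```text
time_s: 17.32
position: [0.4058, 0.2937, 0.031]
tcp_rot: [[-0.315, -0.0, -0.949], [0.949, -0.0, -0.315], [-0.0, -1.0, 0.0]]
force: [0.6, -0.3, 0.0]
opening: 0.277
```

>>> play_rows:
  commands:
    - [[0, 0, 0.03], [0, 0, 0]]
    - [[0, 0, 0.06], [0, 0, 0]]
    - [[0, 0, 0.08], [0, 0, 0]]
    - [[0, 0, 0.08], [0, 0, 0]]
    - [[0.017, -0.046, 0.08], [0, 0, -0.09]]
    - [[0.034, -0.092, 0.08], [0, 0, -0.18]]
    - [[0.051, -0.138, 0.08], [0, 0, -0.27]]
    - [[0.068, -0.184, 0.08], [0, 0, -0.35]]
    - [[0.085, -0.23, 0.08], [0, 0, -0.436]]
    - [[0.085, -0.23, 0.08], [0, 0, -0.436]]

```text
time_s: 18.58
position: [0.4925, 0.0606, 0.1098]
tcp_rot: [[0.121, 0.001, -0.993], [0.993, -0.0, 0.121], [-0.0, -1.0, -0.001]]
force: [-0.5, 0.7, -4.0]
opening: 0.272
```

>>> play_rows:
  commands:
    - [[0, 0, 0], [0, 0, 0]]
    - [[0, 0, 0], [0, 0, 0]]
    - [[0, 0, 0], [0, 0, 0]]

```text
time_s: 18.95
position: [0.4901, 0.0649, 0.1108]
tcp_rot: [[0.113, -0.001, -0.994], [0.994, 0.0, 0.113], [0.0, -1.0, 0.001]]
force: [-0.0, -0.1, -5.1]
opening: 0.273
```

```bash
cat > seat.py <<'E'
from rig import *
from h import *
import sys
s=read_state();print(s['time_s'],np.round(s['position'],4),s['opening'],'jaw',np.degrees(np.arctan2(s['tcp_rot'][1,0],s['tcp_rot'][0,0])),np.round(s['force'],1),np.round(s['moment'],2))
zu=float(sys.argv[1])  # expected underside z
p=s['position']
for n in('top','side','wrist'):
    c=capture(n);T=world(s,c) if n=='wrist' else c['cam_to_world'];P=cloud(c,T);Z=P[...,2];hsv=cv2.cvtColor(c['frame'],cv2.COLOR_RGB2HSV)
    r=lambda m:rect(P[m][:,:2]) if m.sum()>8 else None
    Y=P[...,1];X=P[...,0]
    wood=(hsv[...,0]<25)&(hsv[...,1]>90)&(X>.35)&(X<.66)&(Y>-.05)&(Y<.2)&(abs(Z-.012)<.006)
    print(n,'wood',r(wood))
    print('  post',r((X>.6)&(X<.66)&(Y>-.05)&(Y<.15)&(abs(Z-.117)<.006)&(X>.6)))
    print('  base top',r((X>p[0]-.1)&(X<p[0]+.1)&(abs(Y-p[1])<.04)&(abs(Z-zu-.036)<.004)))
    print('  blade top',r((X>p[0]+.03)&(X<.602)&(abs(Y-p[1])<.05)&(abs(Z-zu-.09)<.006)))
    cv2.imwrite(f'pics/{sys.argv[2]}_{n}.png',c['frame'][:,:,::-1])
E
python3 seat.py 0.08 e
```

```text
18.95 [0.4901 0.0649 0.1108] 0.27319639984842514 jaw 83.4835244277485 [-0.  -0.1 -5.1] [ 0.06  0.1  -0.01]
top wood [521.1  62.8 225.   97.3  -6.3]
  post [618.5  50.9  59.4  25.4  83.1]
  base top [499.7  62.7 128.8  23.2  -4.3]
  blade top [553.   58.5  21.2   7.5  -7.9]
side wood [517.5  55.7 227.4  96.5  -6.8]
  post [615.9  46.9  60.9  26.5  84.3]
  base top [454.   66.   42.6  26.7  -3.1]
  blade top [551.9  54.9  24.3   9.5   0. ]
wrist wood [513.   62.7 213.9  99.4  -6.5]
  post None
  base top [480.1  66.6  94.7  44.9   7.1]
  blade top None
```

>>> play_rows:
  commands:
    - [[0, 0, -0.025], [0, 0, 0]]
    - [[0, 0, -0.045], [0, 0, 0]]
    - [[0, 0, -0.058], [0, 0, 0]]
    - [[0, 0, -0.063], [0, 0, 0]]
    - [[0.01, -0.0012, -0.063], [0, 0, 0]]
    - [[0.02, -0.0023, -0.063], [0, 0, 0]]
    - [[0.03, -0.0035, -0.063], [0, 0, 0]]
    - [[0.035, -0.004, -0.063], [0, 0, 0]]
    - [[0.035, -0.004, -0.065], [0, 0, 0]]
    - [[0.035, -0.004, -0.065], [0, 0, 0]]

```text
time_s: 20.35
position: [0.525, 0.0599, 0.0458]
tcp_rot: [[0.115, -0.002, -0.993], [0.993, 0.0, 0.115], [-0.0, -1.0, 0.002]]
force: [-0.2, 1.1, -4.5]
opening: 0.274
```

>>> play_rows:
  commands:
    - [[0, 0, -0.001], [0, 0, 0]]
    - [[0, 0, -0.002], [0, 0, 0]]
    - [[0, 0, -0.003], [0, 0, 0]]
    - [[0, 0, -0.003], [0, 0, 0]]
    - [[0, 0, -0.003], [0, 0, 0]]

```text
time_s: 20.98
position: [0.5257, 0.0598, 0.0431]
tcp_rot: [[0.116, -0.0, -0.993], [0.993, 0.0, 0.116], [-0.0, -1.0, 0.0]]
force: [0.1, -0.3, -3.7]
opening: 0.271
```

>>> play_rows:
  commands:
    - [[0, 0, -0.001], [0, 0, 0]]
    - [[0, 0, -0.001], [0, 0, 0]]
    - [[0, 0, -0.001], [0, 0, 0]]

```text
time_s: 21.35
position: [0.5257, 0.0599, 0.043]
tcp_rot: [[0.115, 0.0, -0.993], [0.993, -0.0, 0.115], [-0.0, -1.0, -0.0]]
force: [-1.3, -0.3, 5.0]
opening: 0.27
```

>>> play_rows:
  commands:
    - [[0.001, -0.0001, 0], [0, 0, 0]]
    - [[0.002, -0.0002, 0], [0, 0, 0]]
    - [[0.003, -0.0003, 0], [0, 0, 0]]
    - [[0.004, -0.0005, 0], [0, 0, 0]]
    - [[0.005, -0.0006, 0], [0, 0, 0]]
    - [[0.005, -0.0006, 0], [0, 0, 0]]

```text
time_s: 22.1
position: [0.5259, 0.0598, 0.043]
tcp_rot: [[0.115, -0.01, -0.993], [0.993, 0.001, 0.115], [-0.0, -1.0, 0.01]]
force: [-11.1, -0.5, 12.5]
opening: 0.275
```

>>> play_rows:
  commands:
    - [[0, 0, 0.0008], [0, 0, 0]]
    - [[0, 0, 0.0015], [0, 0, 0]]
    - [[0, 0, 0.0015], [0, 0, 0]]
    - [[0, 0, 0.0015], [0, 0, 0]]

```text
time_s: 22.6
position: [0.5311, 0.0592, 0.0432]
tcp_rot: [[0.116, 0.0, -0.993], [0.993, -0.0, 0.116], [-0.0, -1.0, -0.0]]
force: [-0.0, 0.3, -3.9]
opening: 0.274
```

```bash
python3 seat.py 0.012 f
```

```text
22.6 [0.5311 0.0592 0.0432] 0.27427185655946273 jaw 83.36372151973467 [-0.   0.3 -3.9] [-0.02  0.05  0.07]
top wood [563.   60.4 144.2  93.8  -8.4]
  post [618.5  50.8  59.3  25.2  83. ]
  base top [548.8  56.1 115.6  47.4  -7.7]
  blade top [598.8  51.9   7.5   5.2 -89.3]
side wood [517.2  56.7 226.6  99.7  -6.9]
  post [616.3  46.7  59.8  26.4  82.9]
  base top [542.2  49.2 141.2  27.4 -13.6]
  blade top [597.9  38.6  34.4  17.5 -56.6]
wrist wood [503.1  63.7 194.3  99.7  -6.5]
  post None
  base top [520.9  60.8  94.5  44.9   7. ]
  blade top None
```

>>> play_rows:
  commands:
    - [[0.001, -0.0001, 0], [0, 0, 0]]
    - [[0.002, -0.0002, 0], [0, 0, 0]]
    - [[0.002, -0.0002, 0], [0, 0, 0]]
    - [[0.002, -0.0002, 0], [0, 0, 0]]

```text
time_s: 23.25
position: [0.5317, 0.0591, 0.0434]
tcp_rot: [[0.115, -0.002, -0.993], [0.993, 0.0, 0.115], [-0.0, -1.0, 0.002]]
force: [-3.3, -0.4, -3.7]
opening: 0.278
```

>>> play_rows:
  commands:
    - [[0.0015, -0.0002, 0], [0, 0, 0]]
    - [[0.0015, -0.0002, 0], [0, 0, 0]]
    - [[0.0015, -0.0002, -0.0005], [0, 0, 0]]
    - [[0.0015, -0.0002, -0.001], [0, 0, 0]]
    - [[0.0015, -0.0002, -0.0015], [0, 0, 0]]
    - [[0.0015, -0.0002, -0.0015], [0, 0, 0]]
    - [[0.0015, -0.0002, -0.0015], [0, 0, 0]]
    - [[0.0015, -0.0002, -0.0015], [0, 0, 0]]

```text
time_s: 24.25
position: [0.5318, 0.0591, 0.043]
tcp_rot: [[0.115, -0.005, -0.993], [0.993, 0.0, 0.115], [-0.0, -1.0, 0.005]]
force: [-7.1, 0.2, 7.7]
opening: 0.276
```

```bash
python3 seat.py 0.012 g && python3 look.py g2 top side && python3 -c "
import cv2,numpy as np
a=cv2.resize(cv2.imread('pics/g2_side.png')[110:270,120:320],(500,400),interpolation=cv2.INTER_CUBIC)
b=cv2.resize(cv2.imread('pics/g_top.png')[150:280,170:290],(300,325),interpolation=cv2.INTER_CUBIC);b=cv2.copyMakeBorder(b,0,75,0,0,0)
cv2.imwrite('pics/g3.png',np.hstack([a,b]))"
```

```text
24.25 [0.5318 0.0591 0.043 ] 0.2764409951843487 jaw 83.38938440420978 [-7.1  0.2  7.7] [0.03 1.19 0.04]
top wood [573.1  67.8 142.3  93.9 -18. ]
  post [618.5  51.   60.   25.1  83.3]
  base top [550.9  63.  113.   34.4  -5.7]
  blade top None
side wood [517.4  57.1 226.8  98.7  -6.8]
  post [615.9  46.9  59.8  26.3  83.7]
  base top [543.7  49.  143.9  29.  -12.7]
  blade top [598.6  37.6  33.   15.3 -60.3]
wrist wood [503.2  63.5 194.4  99.8  -6.5]
  post None
  base top [521.4  61.   94.1  45.3   7.3]
  blade top None
24.4 [0.5318 0.0591 0.043 ] 0.27658890135827285 83.39282935579001 [-6.66273479 -0.31953928  7.35152709]
tcp local [-73.7   0.2]
top
side
 chip? 53 local [-95.5  85.9] z 0.014 px [187. 188.]
 chip? 70 local [-114.1   55.8] z 0.014 px [187. 200.]
 chip? 9 local [-187.2   45.4] z 0.013 px [161. 219.]
```

View pics/g3.png

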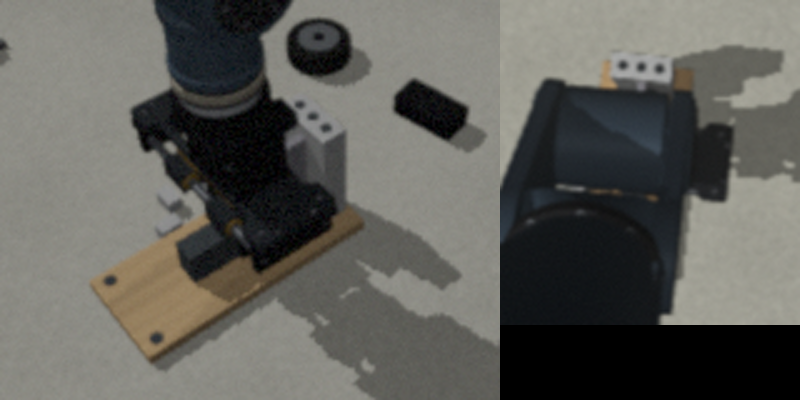

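```bash
python3 -c "
from rig import *
print(hand_in());s=read_state();print(s['time_s'],s['position'],s['force'],s['opening'])"
```

```text
the job is handed in; nothing more can be done
None
the job is handed in; nothing more can be done
```

The job is handed in at about 24.4 s of robot time. `hand_in()` gave no verdict, so the result rests on my own checks below.

- **Wiping:** I gripped the scraper by its ridge and swept once across the plate towards +y. All four offcuts were seen on the table; the nearest centre is about 56–61 mm from the plate's centre line, so about 6–11 mm past the edge. In the last pictures the arm hid two of them.
- **Scraper:** it is set down at about (0.585, -0.249), upright and well clear of the plate. I did not touch the wheel, bin or battery.
- **Square:** before the wipe its measured place was (0.416, 0.295), and just before the grasp (0.415, 0.296), so it had not moved. I lifted it, turned it in line with the plate and seated it in the corner. My first forward push stuck on the plate's friction, so I eased off, found contact with the upright at -3.3 N, then pressed down.
- **Last readings:** the force on the tool was about -7 N in x and +7.5 N in z, with the square's weight on top of the z reading. The fingers held at 24 mm, and the tool tilt was 0.005 rad. The TCP was at x -73.7, y +0.2 mm from the corner, at the height expected for a flat base.

**Disagreements:** the top and side cameras differed by about 4 mm in world position, so I aligned the square using positions relative to the upright within each picture. In the final pose the arm hid the blade from the top camera, so the seating is checked by force and position, not by sight.

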